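# Find the hidden catch of the inlaid box

## Task

The spare keys are in the wooden box with the five star-inlaid panels along its front, and one of those panels, nothing shows which, is a hidden push catch. Feel lightly along the panels with your fingertips until one gives, press it in so that the lid springs open by itself, then take your hand away. Do not pull or push the lid itself, and leave the things standing beside the box where they are.

Things in the scene. Friction and masses are not known exactly. Their poses are not given: they have to be found in the camera images.
- keepsake_box: Fixed wooden box, 200 mm deep (its x), 280 mm wide (its y), 75 mm high. Origin: centre of its underside, on the shelf; z up; its -x side is the front and faces the robot. The top is, from the front: a 12 mm rail, a row of five inlaid panels (see band_middle), a 12 mm rail, then the lid over the rear 132 mm. The inlay cracks under a jab of more than 250 N.
- band_middle (a point): Centre of the top face of the middle one of five look-alike dark wood panels with a pale star; axes as the box; it lies at x -67, y 0, z 73.5 mm in the box frame. The panels are 40 mm (x) by 48 mm (y), centred at y = -100, -50, 0, 50, 100 mm, their tops level, 1.5 mm below the rails. Four are rigid; one, at any of the five places, is the catch (catch).
- catch (a joint): How far the catch panel is pressed straight down, in m: 0 level with the others, 0.006 fully in. A spring returns it: about 1.5 N starts it, about 5 N takes it fully in. The lid is let go at about 4 mm, so press it fully. The whole fingertip must lie within the panel, else it rests on a rigid neighbour or rail. Which place it is at is not known.
- box_lid (a joint): Opening of the box lid in rad: 0 shut, 0.5 fully open. Hinged along the far (+x) edge of the box; the front edge rises. Once let go, its spring raises it in about 1 s to 0.5, where it stays, its front edge then about 60 mm above the box top. It cannot be opened while latched.
- lid_edge (a point): Middle of the lid's front edge, on its top face; when shut, 36 mm behind (+x) the centres of the panels.
- eye_disc: Loose green glass evil-eye disc lying flat, 70 mm across, 10 mm thick. Origin: centre of underside. Stands beside the box.
- bead_loop: Loose coiled loop of olive-wood prayer beads, 98 mm across, 10 mm high. Origin: centre of underside. Lies beside the box.
- key_dish: Loose white ceramic dish, 104 mm across, 32 mm high. Origin: centre of underside. Stands beside the box.
- acrylic_box: Loose clear acrylic box, 70 x 85 x 50 mm, its flip-top lid standing slightly open (up to about 90 mm high). Origin: centre of underside. Stands beside the box.

How it is judged:
On the way, in this order (a step that is already met when the one before it is completed fails the run):
1. the catch panel is being pressed in while the lid is still shut (value of joint catch above 0.002 m and contact force between the fingers and anything else above 0.3 N), for 0.02 s.
2. the lid springs open (value of joint box_lid above 0.4 rad), for 0.2 s.
At the end, for the whole second after the job is handed in: The box lid stands open (over 0.4 rad), the catch panel has sprung back to within 1 mm of level, and the four things beside the box are within 15 mm of where they stood (value of joint box_lid above 0.4 rad and value of joint catch below 0.001 m and distance of each of eye_disc, bead_loop, key_dish, acrylic_box from where it was at the start of the episode below 0.015 m); the robot touches nothing.
It fails at once if the lid is pushed or pried with more than 5 N instead of opening by itself (contact force between any of the fingers, the arm and box_lid above 5 N).
It fails at once if the fingers jab or lean on something with more than 250 N (contact force between the fingers and anything else above 250 N).
It fails at once if one of the things beside the box is lifted, carried or shifted by more than 15 mm (distance of any of eye_disc, bead_loop, key_dish, acrylic_box from where it was at the start of the episode above 0.015 m).
It also fails if it takes over 48 s, if anything falls off the work surface, if the arm or the gripper's body presses on something with over 40 N, if the wrist force passes 120 N, or if a joint passes its speed limit or range.

## Robot

A 6-joint arm with a two-finger parallel gripper is mounted at the origin on the work surface. World frame = base frame: x ahead of the robot, y to its left, z up, the work surface at z = 0. Lengths are in m, angles in rad, forces in N, time in s.
With the tool pointing down it reaches from about 0.325 to 0.75 m from the base axis. Payload 7.6 kg.
Tool frame: the origin (TCP) lies midway between the tips of the shut fingers; the grasp point (between the pads) lies 19 mm behind it; z points along the fingers, y is the direction in which the jaws open and shut (so a half turn about z gives the same grasp; the last joint's range is limited). The gripper opens to 85 mm and grips with 20 to 120 N. Pads are 22 mm wide; open, the fingers measure 114 mm over their backs; the gripper's body (76 mm by 85 mm) begins 54 mm behind the grasp point. The pads swing forward as they close: fully open they stand 13 mm farther back than shut.
Start: joints at [1.233, 0.052, 1.401, -0, 1.689, -0.07], TCP at [0.139, 0.506, 0.231] pointing down, gripper open.
Joint ranges: [-2.9, 2.9], [-0.91, 2.17], [0.12, 2.37], [-1.06, 4.2], [0.26, 2.73], [-2.93, 2.93]. Speed limits (rad/s): [2.57, 2.57, 3.01, 3.14, 3.14, 3.14].

## Interface

Orientations are given as a unit quaternion [x, y, z, w].
In Python, from cell import r gives the robot as it stands. The module is installed in compiled form; this text tells all that it offers.
- The arm moves only by the tool drive_tool, never from a script. Its argument "deltas" is a list that holds one entry, the list of rows, each a list of 7 numbers: the shift along the tool's x, y, z each as a share of 4 cm, from -1 to 1, then the turn, a rotation vector about the tool's x, y, z each as a share of 0.12 rad, from -1 to 1, then the closure, from -1 (fully open) to 1 (shut), so that 0 is half open. A call has 1 to 5 rows; each row shifts and turns the commanded pose from where the row before left it, along the tool's axes as they then stand; what a row does not reach is not made up. A row lasts 1/12 s, in which the tool goes at most 41.7 mm and 7.16 degrees, less where a joint would pass 70% of its speed; a pose out of reach is approached as far as the arm can. A call with a number of a shift or a turn outside -1 to 1 is refused whole. A call with a gripper value outside its range is refused whole. The fingers move at their own pace and stop on an object; the grip force is fixed at half the most. Time passes only in rows, so rows that do not move let the fingers close. It gives the time, the measured TCP pose, the force and the opening at its end, in the units of the state.
- r.get_obs(): the state, without advancing time (a new reading comes with each control period).
- r.get_image(name): name is "scene" or "side" or "wrist"; returns (picture, depth): 400x640x3 uint8, red, green, blue; 400x640 float32, m along the optical axis (not along the pixel's ray), 0 where there is no reading.
- r.camera_params(name): a dict with "fx", "fy", "cx", "cy" (pixels), "R" (3x3) and "t" (3): a world point X has camera coordinates R X + t. Camera axes: x right, y down, z forward; pixel columns grow to the right and rows downward; lengths in m; the calibration is good to about 2 mm. A picture is of the moment at which its call begins: read the wrist's pose just before it. camera_params takes no time and is no camera call; for the wrist camera it gives the pose at the moment of the call.
- r.sign_off(): hands the job in, once; it reports no verdict.
The state is a dict: "time_s": time; "joint_positions": joint angles; "joint_velocities": joint speeds; "tau": joint torques, N m; "tool_pos": TCP position; "orientation": TCP orientation; "contact_force": force on the tool from outside, world axes, zero at the start; "moment": the same for the moment, N m; "finger_gap": finger opening in m.
Only numpy, scipy, OpenCV 4.12 (cv2) and the standard library are available. Lean on these libraries where they do the work, as an engineer would, in place of code of your own. Each camera call takes 0.05 s, during which the arm holds its last target.

## Working session

There is one attempt and no reset: what is moved stays moved. The work goes in short steps, Python scripts to look and compute and a tool call to move; the robot and the scene stay as the last step left them, time stands still between calls to the robot, and variables do not carry over. Pictures are saved under pics/ and viewed, and the job is handed in when it is done.

Besides the shell and the picture viewer there is one more tool, called after "Request:" as name(argument=value, ...), one argument or row to a line, values as JSON. drive_tool: Moves the arm, as the interface text tells. Shift numbers are shares of 4 cm and turn numbers shares of 0.12 rad, none past 1 either way. Its arguments: {"type":"object","properties":{"deltas":{"type":"array"}},"required":["deltas"]}

```bash
mkdir -p pics; python3 - <<'E'
from cell import r
import cv2
o=r.get_obs();print({k:o[k] for k in o})
for n in("scene","side","wrist"):
    p=r.camera_params(n);print(n,p)
    im,d=r.get_image(n);cv2.imwrite(f"pics/{n}0.png",im[:,:,::-1])
    import numpy as np;np.save(f"pics/{n}0.npy",d)
E
```

```text
{'time_s': 0.0, 'joint_positions': array([ 1.23270189e+00,  5.28512108e-02,  1.40172327e+00, -4.06971551e-05,
        1.68859482e+00, -7.03056587e-02]), 'joint_velocities': array([ 1.96877812e-03, -7.70934840e-05,  2.86084159e-04, -7.35666064e-04,
        7.58418658e-06, -6.94697138e-04]), 'tau': array([ 3.15872212e-04, -3.81660962e+01, -3.60194814e+01,  4.04578941e-05,
        6.05763023e-03, -2.05137701e-05]), 'tool_pos': array([0.13880717, 0.50600786, 0.2304656 ]), 'orientation': array([ 1.33496988e-01,  9.91048905e-01, -7.76045923e-04, -1.40070344e-04]), 'contact_force': array([-0.14812993, -0.25741621,  0.15030806]), 'moment': array([ 0.04934196,  0.03677171, -0.00805821]), 'finger_gap': 0.08545439606671283}
scene {'fx': 378.5260615651011, 'fy': 378.5260615651011, 'cx': 318.44664247969536, 'cy': 191.00247120031645, 'R': array([[ 0.5434381 ,  0.83942332, -0.00659708],
       [ 0.62117835, -0.40740869, -0.66944426],
       [-0.56463483,  0.35970355, -0.742833  ]]), 't': array([-0.33798857, -0.3050105 ,  1.33086875])}
side {'fx': 449.3996478600894, 'fy': 449.3996478600894, 'cx': 315.10830065903207, 'cy': 197.37749333432632, 'R': array([[ 0.86214184, -0.50641789, -0.01588606],
       [-0.30040358, -0.48566517, -0.82090623],
       [ 0.40800629,  0.71250983, -0.57084201]]), 't': array([-0.52278754,  0.24980226,  0.89863305])}
wrist {'fx': 323.8731156247901, 'fy': 323.8731156247901, 'cx': 317.7870398867429, 'cy': 201.09499354398307, 'R': array([[ 2.64444662e-01,  9.64400852e-01,  1.32683811e-04],
       [ 9.30489009e-01, -2.55181984e-01,  2.62816207e-01],
       [ 2.53494032e-01, -6.93768821e-02, -9.64845907e-01]]), 't': array([-0.52449804, -0.03501095,  0.37759979])}
```

View pics/scene0.png

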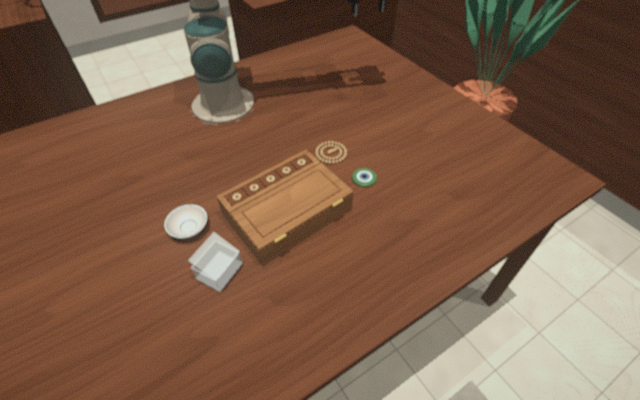

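View pics/side0.png

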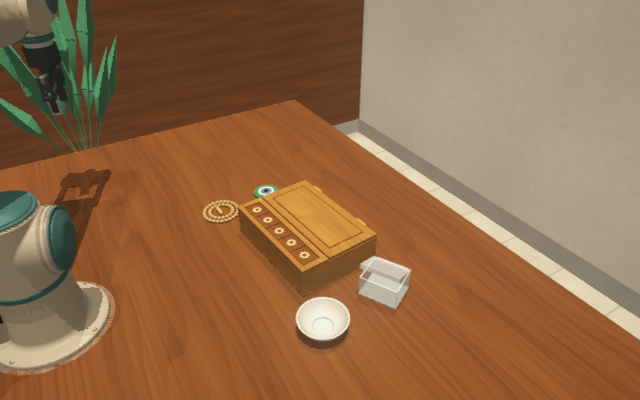

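View pics/wrist0.png

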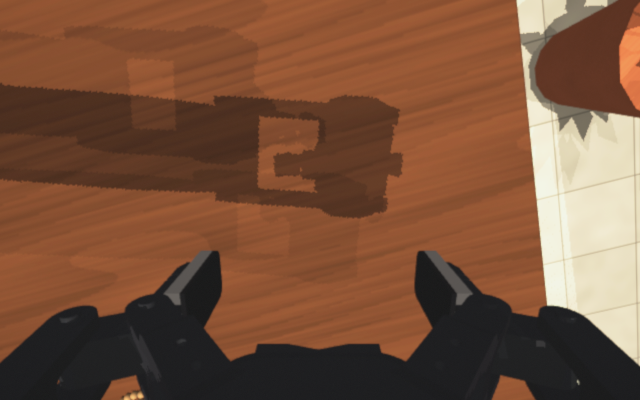

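Scene view: stars at about (237,196), (254,187), (270,178), (286,170), (301,162). Side view: stars at about (257,209), (267,219), (279,230), (291,242), (304,254). The beads and disc stand at the -y end, the dish and acrylic box at the +y end. Next I triangulate the stars.

```bash
cat > h.py <<'E'
import numpy as np,cv2
def ray(p,u,v):
    R,t=np.array(p["R"]),np.array(p["t"]);c=-R.T@t
    d=R.T@np.array([(u-p["cx"])/p["fx"],(v-p["cy"])/p["fy"],1]);return c,d
def onz(p,u,v,z):
    c,d=ray(p,u,v);return c+d*(z-c[2])/d[2]
def tri(p1,a,p2,b):
    c1,d1=ray(p1,*a);c2,d2=ray(p2,*b)
    s=np.linalg.lstsq(np.c_[d1,-d2],c2-c1,rcond=None)[0]
    x,y=c1+s[0]*d1,c2+s[1]*d2;return (x+y)/2,np.linalg.norm(x-y)
def star(im,u,v,w=6):
    g=im[v-w:v+w+1,u-w:u+w+1].astype(float)
    m=np.clip(g[:,:,2]-80,0,None)   # pale = high blue
    ys,xs=np.mgrid[v-w:v+w+1,u-w:u+w+1];return (m*xs).sum()/m.sum(),(m*ys).sum()/m.sum()
E
python3 - <<'E'
from h import *
from cell import r
S=[(237,196),(254,187),(270,178),(286,170),(301,162)]
D=[(304,254),(291,242),(279,230),(267,219),(257,209)]
a=cv2.imread("pics/scene0.png")[:,:,::-1];b=cv2.imread("pics/side0.png")[:,:,::-1]
p,q=r.camera_params("scene"),r.camera_params("side")
P=[]
for s,d in zip(S,D):
    s=star(a,*s);d=star(b,*d)
    x,e=tri(p,s,q,d);print(np.round(s,1),np.round(d,1),x.round(4),round(e,4),onz(p,*s,.0735).round(4),onz(q,*d,.0735).round(4))
    P.append((onz(p,*s,.0735)+onz(q,*d,.0735))/2)
P=np.array(P);c=P.mean(0);v=np.polyfit([100,50,0,-50,-100],P,1)[0]*1000
print(c,v,np.degrees(np.arctan2(-v[0],v[1])))
for i in(("acr",p,(215,262)),("acr",q,(385,282)),("dish",q,(323,320)),("dish",p,(186,222)),("beads",p,(331,152)),("disc",p,(364,177))):print(i[0],onz(i[1],*i[2],.02).round(3))
print(onz(p,378,75,0.0))
E
```

```text
[236.3 196.1] [304.  254.5] [ 0.4879 -0.157   0.0729] 0.0011 [ 0.488  -0.1567  0.0735] [ 0.4876 -0.1584  0.0735]
[253.8 187.1] [290.8 242. ] [ 0.4835 -0.1064  0.0722] 0.0007 [ 0.4843 -0.1065  0.0735] [ 0.4829 -0.1083  0.0735]
[270.1 178.2] [278.6 230.3] [ 0.4788 -0.0568  0.0725] 0.0006 [ 0.4795 -0.0569  0.0735] [ 0.4784 -0.0583  0.0735]
[286.  169.9] [267.2 219.4] [ 0.4742 -0.0068  0.0725] 0.0002 [ 0.4751 -0.0072  0.0735] [ 0.4737 -0.0082  0.0735]
[301.3 161.8] [256.4 209.4] [0.4695 0.0436 0.0717] 0.0005 [0.4709 0.043  0.0735] [0.4687 0.041  0.0735]
[ 0.47891344 -0.05764018  0.0735    ] [ 9.04672433e-02 -9.97477803e-01 -2.63312510e-16] -174.81768066089998
acr [ 0.6   -0.272  0.02 ]
acr [ 0.619 -0.27   0.02 ]
dish [ 0.455 -0.288  0.02 ]
dish [ 0.45  -0.288  0.02 ]
beads [0.434 0.166 0.02 ]
disc [0.571 0.185 0.02 ]
[0.15250194 0.57605123 0.        ]
```

Request:
drive_tool(
  deltas=[
    [[0,0,0,0,0,-1,1],[0,0,0,0,0,-1,1],[0,0,0,0,0,-1,1],[0,0,0,0,0,0,1]],
  ],
)

```text
time_s: 0.48
tool_pos: [0.1389, 0.5062, 0.231]
orientation: [-0.048, 0.999, -0.0, -0.0]
contact_force: [0.3, 0.4, 0.6]
finger_gap: 0.0391
```

Request:
drive_tool(
  deltas=[
    [[-0.5,-0.88,0,0,0,0,1],[-0.5,-0.88,0,0,0,0,1],[-0.5,-0.88,0,0,0,0,1],[-0.5,-0.88,0,0,0,0,1],[-0.5,-0.88,0,0,0,0,1]],
  ],
)

```text
time_s: 0.9
tool_pos: [0.2552, 0.3386, 0.2311]
orientation: [-0.044, 0.999, 0.0, 0.0]
contact_force: [1.1, 0.5, 0.1]
finger_gap: -0.0001
```

Request:
drive_tool(
  deltas=[
    [[-0.5,-0.88,0,0,0,0,1],[-0.5,-0.88,0,0,0,0,1],[-0.5,-0.88,0,0,0,0,1],[-0.5,-0.88,0,0,0,0,1],[0,0,0,0,0,0,1]],
  ],
)

```text
time_s: 1.32
tool_pos: [0.3502, 0.2023, 0.2312]
orientation: [-0.04, 0.999, -0.001, 0.001]
contact_force: [-0.4, 0.6, 0.2]
finger_gap: -0.0002
```

Request:
drive_tool(
  deltas=[
    [[-0.52,-0.84,0,0,0,0,1],[-0.52,-0.84,0,0,0,0,1],[-0.52,-0.84,0,0,0,0,1],[-0.52,-0.84,0,0,0,0,1],[-0.52,-0.84,0,0,0,0,1]],
  ],
)

```text
time_s: 1.73
tool_pos: [0.4671, 0.0482, 0.2313]
orientation: [-0.044, 0.999, 0.0, 0.0]
contact_force: [0.6, 0.3, 0.1]
finger_gap: 0.0003
```

Request:
drive_tool(
  deltas=[
    [[0,0,0.7,0,0,0,1],[0,0,0.7,0,0,0,1],[0,0,0.5,0,0,0,1],[0,0,0,0,0,0,1]],
  ],
)

```text
time_s: 2.07
tool_pos: [0.464, 0.0496, 0.1504]
orientation: [-0.044, 0.999, 0.0, -0.004]
contact_force: [-0.1, 0.4, -1.2]
finger_gap: -0.0001
```

```bash
python3 - <<'E'
from cell import r
import cv2
for n in("scene","side"):
    im,d=r.get_image(n);cv2.imwrite(f"pics/{n}1.png",cv2.resize(im[100:300,150:470,::-1],None,fx=2.4,fy=2.4,interpolation=cv2.INTER_CUBIC))
im,d=r.get_image("wrist");cv2.imwrite("pics/wrist1.png",im[:,:,::-1])
o=r.get_obs();print(o["tool_pos"],o["orientation"],o["contact_force"])
E
```

```text
[0.46681989 0.05001135 0.15667278] [-4.54812923e-02  9.98964868e-01  4.09864589e-05  8.01719993e-04] [0.06332737 0.19000482 0.08272425]
```

View pics/wrist1.png

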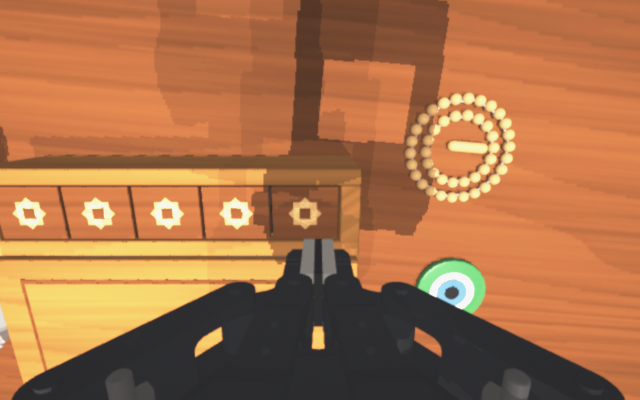

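View pics/side1.png

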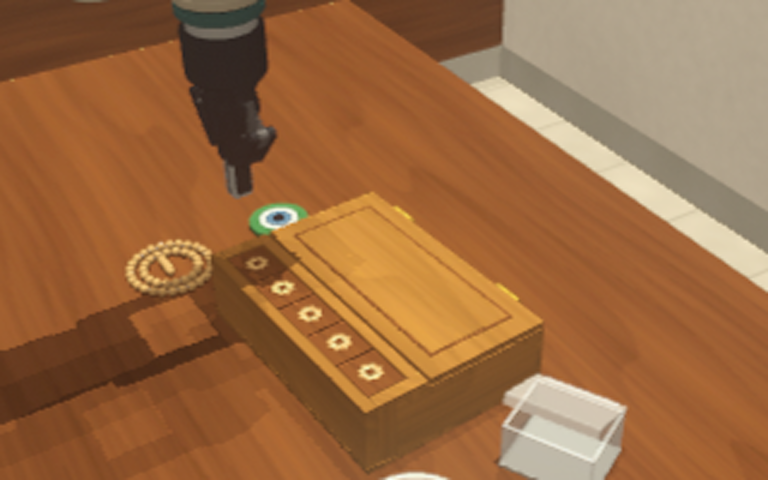

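The wrist view shows the box lined up with the picture axes, stars at (305,213), (236,213), (167,213), (98,213), and the fingertips at about (318,240). I use these stars to cross-check the position.

```bash
python3 - <<'E'
from h import *
from cell import r
w=r.camera_params("wrist");im=cv2.imread("pics/wrist1.png")[:,:,::-1]
for u in(305,236,167,98,29):
    m=star(im,u,213,20 if 0 else 18);print(np.round(m,1),onz(w,u,213,.0735).round(4))
o=r.get_obs();x=w["R"]@o["tool_pos"]+w["t"];print(x, x[0]/x[2]*w["fx"]+w["cx"],x[1]/x[2]*w["fy"]+w["cy"],o["tool_pos"])
E
```

```text
[304.3 212.9] [0.4729 0.0407 0.0735]
[235.8 212.8] [ 0.4775 -0.0095  0.0735]
[166.7 212.8] [ 0.482  -0.0597  0.0735]
[ 97.6 212.7] [ 0.4866 -0.1099  0.0735]
[ 28.7 212.9] [ 0.4911 -0.16    0.0735]
[0.00058436 0.02573278 0.15532448] 319.0055028004534 254.75140372294157 [0.46681989 0.05001135 0.15667278]
```

Request:
drive_tool(
  deltas=[
    [[-0.03,-0.23,0.5,0,0,0,1],[0,0,0.5,0,0,0,1],[0,0,0.5,0,0,0,1],[0,0,0,0,0,0,1],[0,0,0,0,0,0,1]],
  ],
)

```text
time_s: 2.63
tool_pos: [0.4688, 0.0409, 0.0965]
orientation: [-0.046, 0.999, 0.0, 0.0]
contact_force: [0.4, 0.6, 1.0]
finger_gap: 0.0001
```

Request:
drive_tool(
  deltas=[
    [[0,0,0,0,0,0,1],[0,0,0,0,0,0,1],[0,0,0,0,0,0,1]],
  ],
)

```text
time_s: 2.88
tool_pos: [0.4693, 0.0408, 0.097]
orientation: [-0.046, 0.999, -0.0, 0.001]
contact_force: [0.5, -0.4, 0.2]
finger_gap: -0.0003
```

Request:
drive_tool(
  deltas=[
    [[0,0,0.2,0,0,0,1],[0,0,0.15,0,0,0,1],[0,0,0.1,0,0,0,1],[0,0,0.02,0,0,0,1],[0,0,0,0,0,0,1]],
  ],
)

```text
time_s: 3.3
tool_pos: [0.468, 0.0407, 0.0758]
orientation: [-0.046, 0.999, 0.0, -0.001]
contact_force: [-0.9, 1.0, -0.1]
finger_gap: 0.0003
```

Request:
drive_tool(
  deltas=[
    [[0,0,0.025,0,0,0,1],[0,0,0.025,0,0,0,1],[0,0,0,0,0,0,1]],
  ],
)

```text
time_s: 3.55
tool_pos: [0.4684, 0.0407, 0.0745]
orientation: [-0.046, 0.999, 0.0, 0.0]
contact_force: [0.2, -0.3, 0.3]
finger_gap: 0.0002
```

Request:
drive_tool(
  deltas=[
    [[0,0,0.025,0,0,0,1],[0,0,0.025,0,0,0,1],[0,0,0,0,0,0,1]],
  ],
)

```text
time_s: 3.8
tool_pos: [0.4686, 0.0407, 0.0735]
orientation: [-0.046, 0.999, 0.0, 0.0]
contact_force: [-2.6, -0.8, 7.1]
finger_gap: 0.0005
```

Request:
drive_tool(
  deltas=[
    [[0,0,0.015,0,0,0,1],[0,0,0.01,0,0,0,1],[0,0,0,0,0,0,1]],
  ],
)

```text
time_s: 4.05
tool_pos: [0.4686, 0.0407, 0.0735]
orientation: [-0.046, 0.999, -0.0, 0.0]
contact_force: [-8.4, -0.8, 15.3]
finger_gap: 0.0002
```

That panel is rigid at panel level. I lift and move on to the next one.

Request:
drive_tool(
  deltas=[
    [[0,0,-0.25,0,0,0,1],[0,-0.6,0,0,0,0,1],[0,-0.65,0,0,0,0,1],[0,0,0,0,0,0,1],[0,0,0,0,0,0,1]],
  ],
)

```text
time_s: 4.47
tool_pos: [0.4731, -0.0098, 0.0818]
orientation: [-0.045, 0.999, 0.0, 0.0]
contact_force: [0.1, 0.1, 0.6]
finger_gap: -0.0002
```

Request:
drive_tool(
  deltas=[
    [[0,0,0.12,0,0,0,1],[0,0,0.04,0,0,0,1],[0,0,0,0,0,0,1]],
  ],
)

```text
time_s: 4.72
tool_pos: [0.4725, -0.0084, 0.0742]
orientation: [-0.047, 0.999, 0.0, -0.001]
contact_force: [0.2, 0.1, -0.5]
finger_gap: 0.0004
```

Request:
drive_tool(
  deltas=[
    [[0,0,0.025,0,0,0,1],[0,0,0.025,0,0,0,1],[0,0,0,0,0,0,1]],
  ],
)

```text
time_s: 4.97
tool_pos: [0.473, -0.0086, 0.0735]
orientation: [-0.046, 0.999, 0.0, 0.0]
contact_force: [-3.0, 1.9, 3.6]
finger_gap: -0.0003
```

Request:
drive_tool(
  deltas=[
    [[0,0,0.02,0,0,0,1],[0,0,0.02,0,0,0,1],[0,0,0,0,0,0,1]],
  ],
)

```text
time_s: 5.22
tool_pos: [0.4731, -0.0086, 0.0735]
orientation: [-0.046, 0.999, 0.0, 0.0]
contact_force: [-8.8, 2.0, 16.7]
finger_gap: -0.0002
```

Rigid as well. On to the middle panel.

Request:
drive_tool(
  deltas=[
    [[0,0,-0.25,0,0,0,1],[0,-0.6,0,0,0,0,1],[0,-0.65,0,0,0,0,1],[0,0,0,0,0,0,1],[0,0,0,0,0,0,1]],
  ],
)

```text
time_s: 5.63
tool_pos: [0.4777, -0.0595, 0.0816]
orientation: [-0.045, 0.999, 0.0, 0.0]
contact_force: [-0.4, 0.1, -0.2]
finger_gap: 0.0004
```

Request:
drive_tool(
  deltas=[
    [[0,0,0.12,0,0,0,1],[0,0,0.04,0,0,0,1],[0,0,0,0,0,0,1]],
  ],
)

```text
time_s: 5.88
tool_pos: [0.4771, -0.0581, 0.0742]
orientation: [-0.047, 0.999, 0.0, -0.001]
contact_force: [0.2, -0.1, 0.6]
finger_gap: 0.0002
```

Request:
drive_tool(
  deltas=[
    [[0,0,0.025,0,0,0,1],[0,0,0.025,0,0,0,1],[0,0,0,0,0,0,1]],
  ],
)

```text
time_s: 6.13
tool_pos: [0.4777, -0.0584, 0.0736]
orientation: [-0.046, 0.999, 0.0, 0.0]
contact_force: [-3.1, 1.8, 4.9]
finger_gap: -0.0
```

Request:
drive_tool(
  deltas=[
    [[0,0,0.02,0,0,0,1],[0,0,0.02,0,0,0,1],[0,0,0,0,0,0,1]],
  ],
)

```text
time_s: 6.38
tool_pos: [0.4777, -0.0584, 0.0735]
orientation: [-0.046, 0.999, 0.0, 0.0]
contact_force: [-9.1, 2.7, 16.8]
finger_gap: 0.0006
```

Request:
drive_tool(
  deltas=[
    [[0,0,-0.25,0,0,0,1],[0,-0.6,0,0,0,0,1],[0,-0.65,0,0,0,0,1],[0,0,0,0,0,0,1],[0,0,0,0,0,0,1]],
  ],
)

```text
time_s: 6.8
tool_pos: [0.4823, -0.1093, 0.0816]
orientation: [-0.045, 0.999, 0.0, 0.0]
contact_force: [0.0, 0.2, 0.1]
finger_gap: 0.0001
```

Request:
drive_tool(
  deltas=[
    [[0,0,0.12,0,0,0,1],[0,0,0.04,0,0,0,1],[0,0,0,0,0,0,1]],
  ],
)

```text
time_s: 7.05
tool_pos: [0.4817, -0.1078, 0.0742]
orientation: [-0.047, 0.999, 0.0, -0.001]
contact_force: [0.1, -0.1, 0.2]
finger_gap: 0.0001
```

Request:
drive_tool(
  deltas=[
    [[0,0,0.025,0,0,0,1],[0,0,0.025,0,0,0,1],[0,0,0,0,0,0,1]],
  ],
)

```text
time_s: 7.3
tool_pos: [0.4822, -0.1083, 0.0731]
orientation: [-0.046, 0.999, 0.0, 0.0]
contact_force: [0.2, -0.3, -0.1]
finger_gap: 0.0002
```

Request:
drive_tool(
  deltas=[
    [[0,0,0.02,0,0,0,1],[0,0,0.02,0,0,0,1],[0,0,0,0,0,0,1]],
  ],
)

```text
time_s: 7.55
tool_pos: [0.4823, -0.1085, 0.0716]
orientation: [-0.046, 0.999, 0.0, 0.0]
contact_force: [-0.0, 2.4, 2.2]
finger_gap: -0.0002
```

This panel gives: 2 mm in at about 2 N. I press it fully in.

Request:
drive_tool(
  deltas=[
    [[0,0,0.03,0,0,0,1],[0,0,0.03,0,0,0,1],[0,0,0.03,0,0,0,1],[0,0,0.02,0,0,0,1],[0,0,0,0,0,0,1]],
  ],
)

```text
time_s: 7.97
tool_pos: [0.4824, -0.1086, 0.0675]
orientation: [-0.046, 0.999, 0.0, 0.0]
contact_force: [-1.5, 2.8, 5.9]
finger_gap: 0.0001
```

Fully in (z 0.0675, 6 N). I retract upward and toward the robot, away from the lid.

Request:
drive_tool(
  deltas=[
    [[0,0,-0.3,0,0,0,1],[0.5,0,-0.5,0,0,0,1],[0.6,0,-0.7,0,0,0,1],[0.6,0,-0.7,0,0,0,1],[0,0,-0.7,0,0,0,1]],
  ],
)

```text
time_s: 8.38
tool_pos: [0.4113, -0.1153, 0.1841]
orientation: [-0.045, 0.999, -0.0, -0.001]
contact_force: [0.6, -1.4, -0.0]
finger_gap: -0.0001
```

Request:
drive_tool(
  deltas=[
    [[0,0,-0.7,0,0,0,1],[0,0,-0.5,0,0,0,1],[0,0,0,0,0,0,1],[0,0,0,0,0,0,1],[0,0,0,0,0,0,1]],
  ],
)

```text
time_s: 8.8
tool_pos: [0.4141, -0.115, 0.2302]
orientation: [-0.046, 0.999, 0.0, -0.001]
contact_force: [-0.5, -0.6, 0.2]
finger_gap: 0.0002
```

Request:
drive_tool(
  deltas=[
    [[0,0,0,0,0,0,1],[0,0,0,0,0,0,1],[0,0,0,0,0,0,1],[0,0,0,0,0,0,1],[0,0,0,0,0,0,1]],
  ],
)

```text
time_s: 9.22
tool_pos: [0.4144, -0.1149, 0.2308]
orientation: [-0.046, 0.999, 0.0, -0.0]
contact_force: [0.5, -0.2, -0.6]
finger_gap: -0.0003
```

```bash
python3 - <<'E'
from cell import r
import cv2
for n in("scene","side"):
    im,d=r.get_image(n);cv2.imwrite(f"pics/{n}2.png",im[:,:,::-1])
o=r.get_obs();print(o["time_s"],o["tool_pos"],o["contact_force"])
E
```

```text
9.3167 [ 0.41443976 -0.11494152  0.23096077] [-0.4269982  -0.20354583  0.52477344]
```

View pics/side2.png

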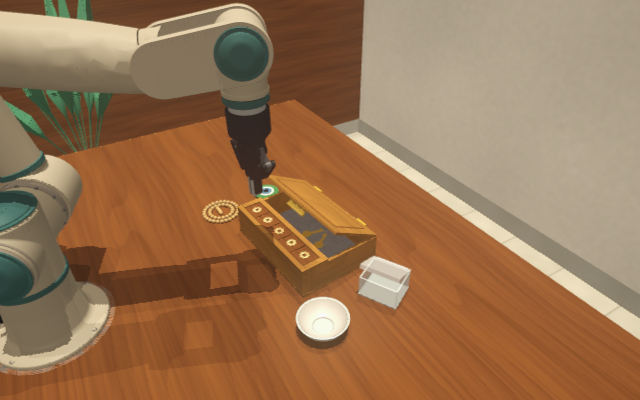

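View pics/scene2.png

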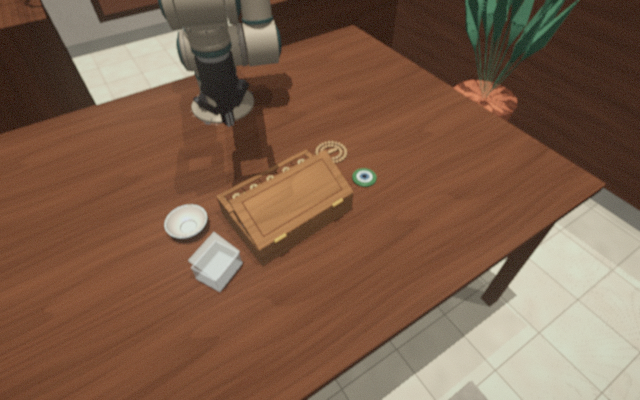

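The side view shows the lid standing open, with its front edge from (275,178) to (365,235). The keys are visible and the loose things look unmoved. I let the lid settle and check its angle.

Request:
drive_tool(
  deltas=[
    [[0,0,0,0,0,0,1],[0,0,0,0,0,0,1],[0,0,0,0,0,0,1],[0,0,0,0,0,0,1],[0,0,0,0,0,0,1]],
  ],
)

```text
time_s: 9.73
tool_pos: [0.4145, -0.1149, 0.2311]
orientation: [-0.046, 0.999, 0.0, 0.0]
contact_force: [-0.3, -0.0, 0.7]
finger_gap: -0.0004
```

```bash
python3 - <<'E'
from h import *
from cell import r
q=r.camera_params("side")
im,d=r.get_image("side");a=cv2.imread("pics/side0.png")[:,:,::-1]; b=cv2.imread("pics/side2.png")[:,:,::-1]
df=np.abs(im.astype(int)-a).max(2)
for n,(u,v,w) in dict(disc=(266,191,14),beads=(221,211,22),dish=(323,322,30),acr=(385,281,28)).items(): print(n,(df[v-w:v+w,u-w:u+w]>40).mean().round(3))
bx=np.array([.9959,.0905,0]);by=np.array([-.0905,.9959,0]);c=np.array([.480,-.0583,0])+bx*.067
im=im.copy()
for th,col in((.5,(255,0,0)),(.4,(0,255,0))):
  P=[]
  for s in(-1,1):
    X=c+bx*(.1-.132*np.cos(th))+by*s*.14+np.array([0,0,.075+.132*np.sin(th)])
    x=q["R"]@X+q["t"];P.append((int(x[0]/x[2]*q["fx"]+q["cx"]),int(x[1]/x[2]*q["fy"]+q["cy"])))
  print(th,P);cv2.line(im,*P,col,1)
cv2.imwrite("pics/side3.png",cv2.resize(im[150:350,180:430,::-1],None,fx=3,fy=3,interpolation=cv2.INTER_CUBIC))
print(np.abs(im.astype(int)-b).max(2)[170:260,240:370].mean())
E
```

```text
disc 0.508
beads 0.0
dish 0.0
acr 0.0
0.5 [(335, 230), (265, 172)]
0.4 [(333, 236), (263, 177)]
2.615641025641026
```

View pics/side3.png

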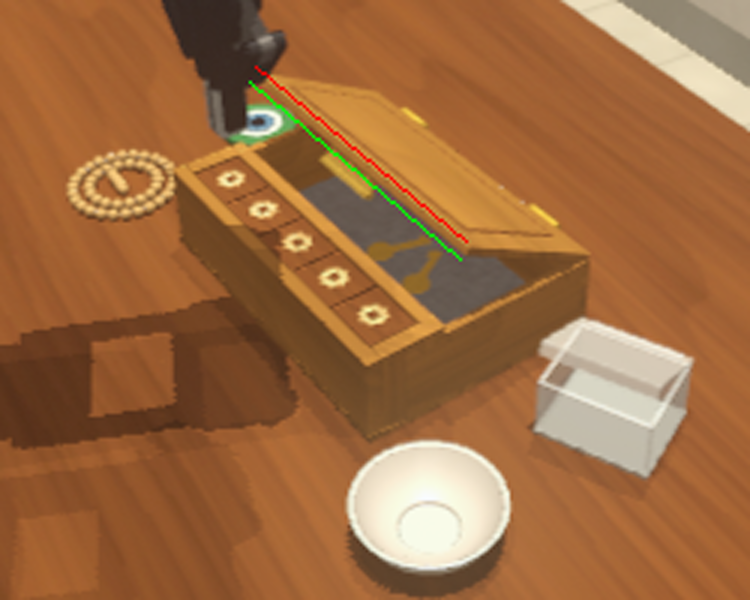

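The lid's front edge lies on the 0.5 rad line and all five panels look level. Beads, dish and acrylic box are unchanged. The gripper hides part of the disc here, but the scene view still has it at (364,177), the same as at the start.

```bash
python3 - <<'E'
from cell import r
print(r.sign_off())
E
```

```text
the job is handed in; nothing more can be done
None
```

The lid is open: the hidden catch was the fourth panel counting from the robot's left (box y = -50 mm). I felt along the panels from the left end. The first three were rigid at about 17 N. The fourth gave at about 2 N, and I pressed it fully in (6 mm, 6 N). I then withdrew the hand up and toward the robot and handed the job in at about 10 s.

- **Lid:** in the last side picture its front edge lies on the line drawn for 0.5 rad, and it had stopped moving.
- **Panels:** all five look level by eye. I did not measure whether the catch is back within 1 mm.
- **Hand:** it is clear of everything, with under 1 N on the wrist, which is noise.
- **Things beside the box:** the beads, dish and acrylic box show no change in the side view.
- **One check that disagreed:** that comparison flagged the green disc, because the gripper partly hides it in the side view. In the scene picture, taken just before, it appears at its starting place by eye.

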